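# Set the vegetable slicer for thick sticks

### The job

Set the vegetable slicer up for thick sticks: take out the comb insert, turn it end for end so that its coarse teeth go in towards the blade, and slide it fully home in its slot, same face up. Leave the thickness lever clicked into the notch with the long broad mark, and leave everything else where it stands.

Things in the scene. Friction and masses are not known exactly. Their poses are not given: they have to be found in the camera images.
- slicer: White vegetable slicer (mandoline) on its clear catch box, fixed. Origin on the worktop under the blade stop; x = the way the insert slides in (mouth to blade), y across, z up. Two level side rails, 12 mm wide, 88 mm over their outsides, tops 114 mm above the worktop, x = -94 to +170 mm; a loop handle reaches +247. The box ends at x = -80: free air under the insert's outer part.
- stop (a point): Face of the cross bar under the blade where the slot ends (slicer x = 0), in the middle, at half the insert's thickness: 97 mm above the worktop. The leading end of a fully home insert touches it.
- slot_mouth (a point): Middle of the slot's mouth, at the height of its floor (92 mm above the worktop), 108 mm before the stop. The slot is 64.5 mm wide between the rails, its sides flared over the first 14 mm; floor ledges start 95 mm and lips 88 mm before the stop. The lips hang 5 mm over each edge, undersides 13 mm above the floor; the middle is open on top. Nothing stands before or beside the mouth.
- insert: Reversible comb insert: flat white plate 160 x 62 x 10 mm, about 100 g, sliding freely and lengthwise in the slot. Origin: centre of its underside; x points to the coarse end, z up. Steel teeth on its top at both ends reach 17 mm above the underside. At the start the fine end points to the blade, 1 to 21 mm short of the stop, and the coarse end sticks out. Fits the fingers across its width.
- coarse_end (a point): Middle of the insert's end face at the row of five thick teeth, at half thickness (5 mm above the underside). At the start 53 to 73 mm outside the slot's mouth.
- fine_end (a point): Middle of the insert's end face at the row of thirteen thin teeth, at half thickness (5 mm above the underside).
- lever (a joint): Angle of the black thickness lever (rad): 0 upright, positive leaning away from the slot's mouth (to slicer +x); ends at -0.68 and 0.68. A sprung roller clicks into five notches, at -0.6, -0.3, 0, 0.3, 0.6: about 4 N at the grip to leave one; let go between two, it falls into the nearer. The marked notch is the fourth, 0.3. It starts in one of the first three.
- lever_grip (a point): Centre of the lever's grip, a round black bar 18 mm in diameter that sticks out 34 mm sideways (slicer +y) past the flat lever arm: the point is the middle of that free length, 105 mm from the lever's axis. Free all round; fingers can close on it from above along slicer x, or push it.
- lever_axis (a point): Point on the lever's axis of turning (parallel to slicer y), straight below the middle of the upright grip: 65 mm along slicer x, 83 mm along slicer y, 100 mm above the worktop.
- marked_notch (a point): The notch with the long broad mark, on the rim of the upright steel quadrant next to the lever, 58 mm from the axis. Each of the five notches has a black mark: this one's is 6 x 17 mm and reaches over the rail, the others' are 2 x 5 mm.
- board: Wooden chopping board lying on the worktop beside the slicer, fixed, 180 x 260 x 12 mm (x, y, z), empty: room to lay the insert down. Origin: centre of its underside.
- spare: Bystander: plain spare insert of the slicer without teeth, same white 160 x 62 x 10 mm plate, lying flat on the worktop. Origin: centre of its underside.
- guard: Bystander: white hand guard of the slicer, round, 84 mm wide, 64 mm tall, with a knob on top. Origin: centre of its underside.
- mug: Bystander: white mug, 80 mm wide, 95 mm tall. Origin: centre of its underside.
- bowl: Bystander: white bowl, 140 mm wide, 60 mm tall. Origin: centre of its underside.
- jug: Bystander: clear plastic jug, 100 mm wide, 120 mm tall. Origin: centre of its underside.
- brush: Bystander: flat pastry brush, 220 mm long, lying flat. Origin: centre of its underside.
Mind the look-alikes: they are no part of the job. Leave any blue look-alike of the insert alone.

How it is judged:
By the outcome, as a careful person would: the job done as asked, in the order asked, and still so for the second after the job is handed in, with the robot touching nothing.
It also fails if it takes over 67 s, if anything falls off the work surface, if the arm or the gripper's body presses on something with over 40 N, if the wrist force passes 120 N, or if a joint passes its speed limit or range.

### The arm

A 6-joint arm with a two-finger parallel gripper is mounted at the origin on the work surface. World frame = base frame: x ahead of the robot, y to its left, z up, the work surface at z = 0. Lengths are in m, angles in rad, forces in N, time in s.
With the tool pointing down it reaches from about 0.275 to 1 m from the base axis. Payload 8.4 kg.
Tool frame: the origin (TCP) lies on the centre line of the jaws, within the pads' length; the fingertips stand 17 mm ahead of it and the grasp point (between the pads) lies 2 mm behind it (bot.tcp_to_tips is the z of the fingertips in the tool frame, in m); z points along the fingers, y is the line along which they close (so a half turn about z gives the same grasp; the last joint's range is limited). The gripper opens to 85 mm and grips with 20 to 120 N. Pads are 22 mm wide; open, the fingers measure 114 mm over their backs; the gripper's body (76 mm by 85 mm) begins 54 mm behind the grasp point. The pads swing forward as they close: fully open they stand 13 mm farther back than shut.
Start: joints at [1.259, 0.353, 1.633, -0, 1.155, -0.002], TCP at [0.191, 0.595, 0.248] pointing down, gripper open.
Joint ranges: [-2.63, 2.63], [-0.92, 2.1], [0.06, 2.66], [-1.3, 4.44], [0, 2.69], [-3.02, 3.02]. Speed limits (rad/s): [2.22, 2.22, 2.79, 3.14, 3.14, 3.14].

### API

Orientations are given as a unit quaternion [x, y, z, w].
In Python, from workcell import bot, hand, kinematics, get_obs, vision, hand_in gives the robot as it stands. The module is installed in compiled form; this text tells all that it offers. Calls block until the motion is done:
- bot.reach(position, orientation): joint-space move of the TCP to a pose.
- bot.servo_line(position, ori=None, velocity=0.15): straight line of the TCP; ori=None keeps the orientation; velocity is the mean speed in m/s.
- bot.goto_joints(angles): joint-space move.
- hand.move_gripper(opening, strength=None): finger opening in m; strength is the grip in N (None keeps the last); returns when the fingers have stopped.
- bot.dwell(seconds).
- kinematics.solve_ik(position, orientation): joint angles nearest the present ones, or None.
- get_obs(): the state.
- vision.read_camera(name): name is "scene" or "top" or "wrist"; returns a dict with "frame" (480x640x3 uint8, red, green, blue), "intrinsics" (3x3 intrinsics, pixels), "view" (4x4, takes a point from world to camera coordinates). Camera axes: x right, y down, z forward; pixel columns grow to the right and rows downward; lengths in m; the calibration is good to about 2 mm. A picture is of the moment at which its call begins. There is no depth.
A pose or a line that the arm cannot do raises bot.IKError and nothing moves.
- hand_in(): hands the job in; it is judged then, once.
The state is a dict: "time_s": time; "joint_pos": joint angles; "joint_vel": joint speeds; "joint_efforts": joint torques, N m; "position": TCP position; "orientation": TCP orientation; "wrist_force": force on the tool from outside, world axes, zero at the start; "ft_torque": the same for the moment, N m; "gripper_width": finger opening in m; "grip_force": force on a finger pad.
Only numpy, scipy, OpenCV 4.12 (cv2) and the standard library are available. Lean on these libraries where they do the work, as an engineer would, in place of code of your own. Each camera call takes 0.05 s, during which the arm holds its last target. There are 200 camera calls.

## Working session

There is one attempt and no reset: what is moved stays moved. The work goes in short steps, each a Python script; the robot and the scene stay as the last script left them, time stands still between calls to the robot, and variables do not carry over. Pictures are saved under pics/ and viewed, at most 10 in all, crops included, and the job is handed in when it is done.

```bash
mkdir -p pics; python3 - <<'E'
from workcell import bot,hand,kinematics,get_obs,vision
import cv2,numpy as np,pickle
for n in ("scene","top"):
    c=vision.read_camera(n); pickle.dump(c,open(f"pics/{n}0.pkl","wb"))
    cv2.imwrite(f"pics/{n}0.png",c["frame"][:,:,::-1])
    V=c["view"]; print(n,c["intrinsics"].round(1).tolist(),(-V[:3,:3].T@V[:3,3]).round(3),V[:3,:3].round(3).tolist())
o=get_obs();print(o["time_s"],o["orientation"],o["gripper_width"],bot.tcp_to_tips)
E
```

```text
scene [[570.0, 0.0, 322.7], [0.0, 570.0, 243.6], [0.0, 0.0, 1.0]] [1.324 0.387 1.238] [[-0.413, 0.911, -0.011], [0.709, 0.314, -0.631], [-0.571, -0.269, -0.776]]
top [[602.5, 0.0, 308.3], [0.0, 602.5, 244.4], [0.0, 0.0, 1.0]] [0.393 0.02  1.916] [[0.007, -1.0, 0.019], [-0.997, -0.008, -0.076], [0.076, -0.018, -0.997]]
0.1 [ 1.54307462e-01  9.88022673e-01 -6.25410598e-04 -1.16823256e-04] 0.0851362990777434 0.017
```

View pics/scene0.png

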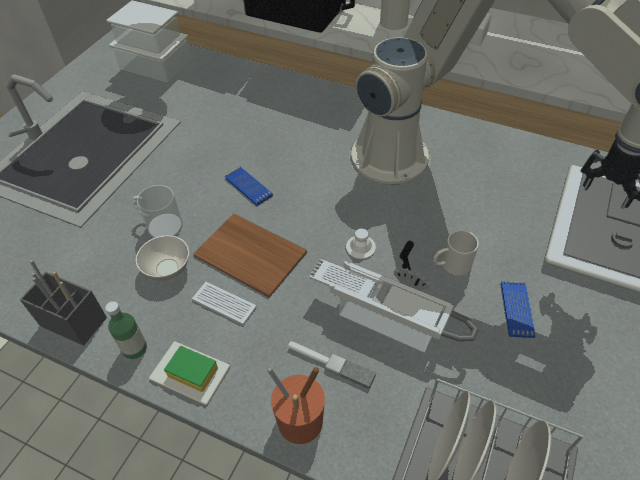

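View pics/top0.png

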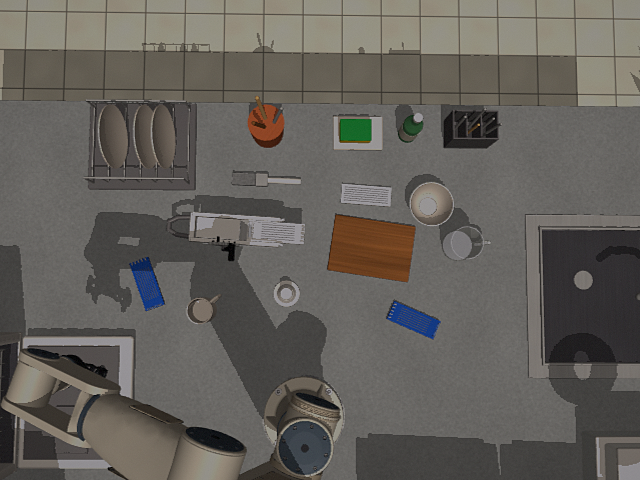

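The insert to take is the white toothed plate in the slicer: scene (338,278), top (278,232). Things that could be mistaken for it:
- the white plate lying on the worktop, scene (224,303), top (366,195): the spare
- the blue plates, scene (248,186) and (517,308): look-alikes

I'll check the choice in one close crop.

```bash
python3 - <<'E'
import cv2,numpy as np
s=cv2.imread("pics/scene0.png")[235:345,300:485];t=cv2.imread("pics/top0.png")[200:265,160:345]
r=lambda i,h:cv2.resize(i,(800,h),interpolation=cv2.INTER_CUBIC)
a=r(s,int(110*4.32));b=r(t,int(65*4.32))
im=np.vstack([a,b]); im=cv2.resize(im,(int(800*600/im.shape[0]),600)); print(im.shape)
cv2.imwrite("pics/crop1.png",im)
E
```

```text
(600, 635, 3)
```

View pics/crop1.png

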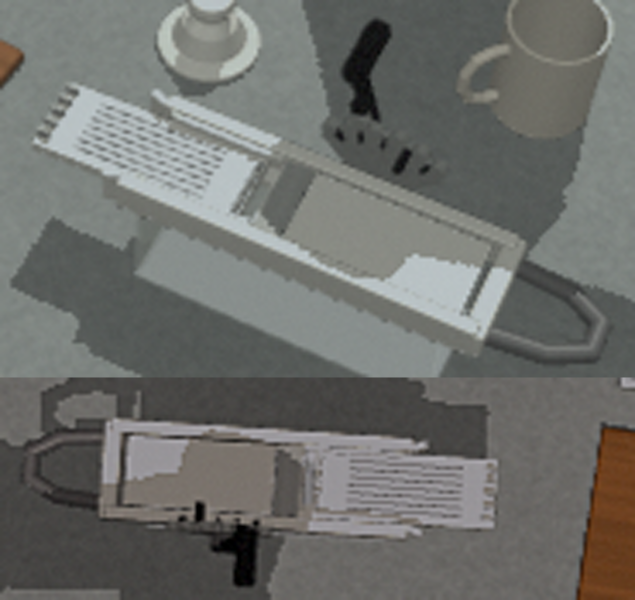

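The crop confirms the choice. The plate in the slot has thick teeth sticking out at scene (313,268). The lever is black, and the broad mark is the 4th, at scene (417,282). Next come rough poses from rays, then wrist views.

```bash
cat > h.py <<'E'
from workcell import bot,hand,kinematics,get_obs,vision
import cv2,numpy as np,pickle
from scipy.spatial.transform import Rotation as R
def ray(c,uv):
    V=c["view"];d=V[:3,:3].T@np.linalg.solve(c["intrinsics"],[uv[0],uv[1],1.]);return -V[:3,:3].T@V[:3,3],d/np.linalg.norm(d)
def onz(c,uv,z):
    o,d=ray(c,uv);return o+d*(z-o[2])/d[2]
def tri(obs):
    A=0;b=0
    for c,uv in obs:
        o,d=ray(c,uv);P=np.eye(3)-np.outer(d,d);A=A+P;b=b+P@o
    p=np.linalg.solve(A,b);return p,max(np.linalg.norm((np.eye(3)-np.outer(ray(c,u)[1],ray(c,u)[1]))@(p-ray(c,u)[0])) for c,u in obs)
def proj(c,p):
    q=c["intrinsics"]@(c["view"][:3,:3]@p+c["view"][:3,3]);return q[:2]/q[2]
def down(a): # tool pointing down, tool y along world heading a
    y=np.array([np.cos(a),np.sin(a),0]);z=np.array([0,0,-1.]);return R.from_matrix(np.c_[np.cross(y,z),y,z]).as_quat()
def snap(n,f):
    c=vision.read_camera(n);pickle.dump(c,open(f"pics/{f}.pkl","wb"));cv2.imwrite(f"pics/{f}.png",c["frame"][:,:,::-1]);return c
def load(f): return pickle.load(open(f"pics/{f}.pkl","rb"))
E
python3 - <<'E'
from h import *
t=load("top0");s=load("scene0")
T=lambda x,y:(160+x/3.43,200+(y-377)/3.43);S=lambda x,y:(300+x/3.43,235+y/3.43)
for n,a,z in [("far-out",(103,420),.114),("far-in",(100,518),.114),("mouth-out",(427,443),.114),("mouth-in",(420,535),.114),("ins-out",(497,460),.102),("ins-in",(494,527),.102)]: print(n,onz(t,T(*a),z).round(4))
print("ins tri",tri([(t,T(497,460)),(s,S(35,145))]),tri([(t,T(494,527)),(s,S(75,85))]))
print("rail tri",tri([(t,T(103,420)),(s,S(480,348))]),tri([(t,T(100,518)),(s,S(522,242))]),)
print("board",[onz(t,p,.012).round(3) for p in [(336,215),(414,224),(406,281),(328,270)]])
print("spare",onz(t,(366,195),.01).round(3),"guard",onz(t,(287,292),.05).round(3),"mug",onz(t,(201,311),.09).round(3))
E
```

```text
far-out [0.6238 0.3427 0.114 ]
far-in [0.5378 0.3435 0.114 ]
mouth-out [0.6061 0.0592 0.114 ]
mouth-in [0.5252 0.0646 0.114 ]
ins-out [ 0.5929 -0.0024  0.102 ]
ins-in [ 5.336e-01 -2.000e-04  1.020e-01]
ins tri (array([0.5921383 , 0.00170752, 0.09273201]), np.float64(0.004582894050961478)) (array([0.5320766 , 0.00493621, 0.09399156]), np.float64(0.005620082888488425))
rail tri (array([0.62531841, 0.3463867 , 0.09978063]), np.float64(0.0011597688019156403)) (array([0.5378982 , 0.3473012 , 0.10523567]), np.float64(0.0023076826440587574))
board [array([ 0.633, -0.102,  0.012]), array([ 0.607, -0.351,  0.012]), array([ 0.425, -0.325,  0.012]), array([ 0.458, -0.078,  0.012])]
spare [ 0.699 -0.198  0.01 ] guard [0.388 0.051 0.05 ] mug [0.329 0.308 0.09 ]
```

```bash
python3 - <<'E'
from h import *
for a in (-3,177):
    print(a,kinematics.solve_ik([.56,.1,.42],down(np.radians(a))))
a=np.radians(-3) 
qs=[(kinematics.solve_ik([.56,.1,.42],down(np.radians(x))),x) for x in (-3,177)]
q,x=min([k for k in qs if k[0] is not None],key=lambda k:abs(k[0][5]))
bot.goto_joints(q); c=snap("wrist","w1"); 
V=c["view"];print(x,get_obs()["time_s"],c["intrinsics"].round(1).tolist(),(-V[:3,:3].T@V[:3,3]).round(3),V[:3,:3].round(2).tolist(),get_obs()["position"])
E
```

```text
-3 [ 1.74071993e-01  1.47456860e-01  1.52885642e+00 -4.44089210e-16
  1.46527938e+00  2.26431871e-01]
177 [ 1.74071993e-01  1.47456860e-01  1.52885642e+00 -4.44089210e-16
  1.46527938e+00 -2.91516078e+00]
-3 2.4417 [[395.7, 0.0, 316.5], [0.0, 395.7, 238.2], [0.0, 0.0, 1.0]] [0.563 0.169 0.547] [[1.0, -0.05, -0.0], [-0.05, -0.96, 0.27], [-0.01, -0.27, -0.96]] [0.55984332 0.10077613 0.41966889]
```

View pics/w1.png

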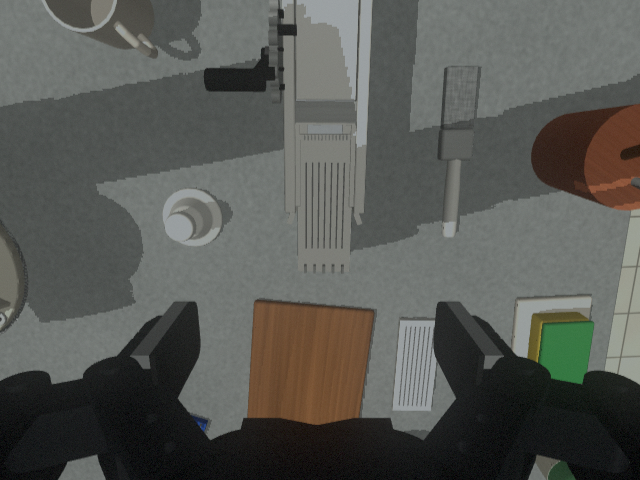

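Wrist view 1: the insert's coarse end is at about (324,272), the rail mouth tips at about (290,213) and (360,222), the lever grip at about (235,80), and the board at about (312,360). I'll take a second wrist view nearer the mouth.

```bash
python3 - <<'E'
from h import *
bot.servo_line([.56,.0,.37],velocity=.15); c=snap("wrist","w2"); print(get_obs()["time_s"])
a=load("w1")["frame"][50:290,190:390,::-1];b=c["frame"]
p=[proj(c,np.array(q)) for q in [(.563,0,.1),(.566,.06,.114),(.566,.15,.1)]];print(p)
u,v=map(int,p[1]);v0=max(v-130,0);b=b[v0:v0+240,u-100:u+100,::-1];print("off",u-100,v0)
f=lambda i:cv2.resize(i,None,fx=2,fy=2.5 if 0 else 2,interpolation=cv2.INTER_CUBIC)
cv2.imwrite("pics/crop2.png",np.hstack([f(a),f(b)]))
E
```

```text
3.3833
[array([319.24360005, 196.34987178]), array([319.3185587 , 135.42059285]), array([314.2277645 ,  33.05047542])]
off 219 5
```

View pics/crop2.png

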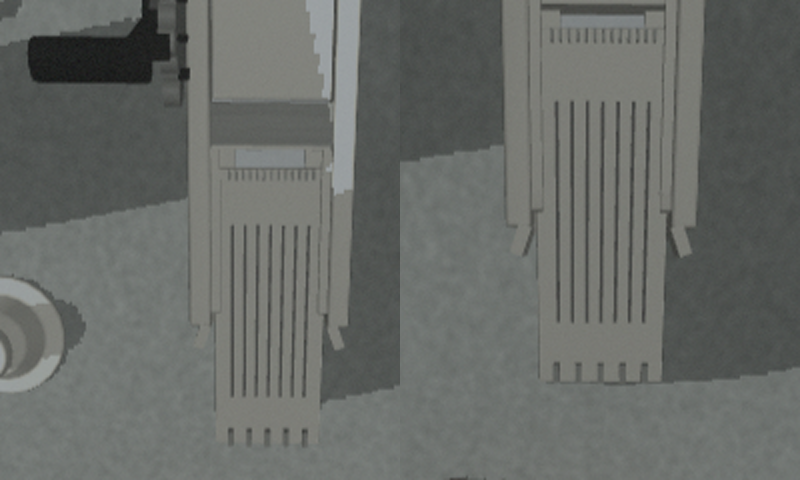

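```bash
python3 - <<'E'
from h import *
w1=load("w1");w2=load("w2");s=load("scene0")
A=lambda x,y:(190+x/2,50+y/2);B=lambda x,y:(219+(x-400)/2,5+y/2)
for n,a,b in [("coarse robot",(217,445),(541,382)),("coarse far",(319,445),(662,382)),("rail robot",(190,324),(506,226)),("rail far",(346,326),(695,227)),
 ("slotR outer",(232,397),(557,323)),("slotL outer",(307,397),(645,323)),("slot in R",(232,225),(557,101)),("slot in L",(307,225),(645,101)),("fineR",(228,168),(551,28)),("fineL",(322,168),(658,28))]:
    p,e=tri([(w1,A(*a)),(w2,B(*b))]);print(n,p.round(4),round(e,4))
for n,a,z in [("coarse robot",(541,382),.102),("coarse far",(662,382),.102),("rail robot",(506,226),.114),("rail far",(695,227),.114),("fineR",(551,28),.102),("fineL",(658,28),.102),("slotRo",(557,323),.102),("slotLo",(645,323),.102),("slotRi",(557,101),.102),("slotLi",(645,101),.102),("lipR",(541,210),.114),("lipL",(664,210),.114)]: print("w2",n,onz(w2,B(*a),z).round(4))
for n,a,z in [("coarse robot",(217,445),.102),("coarse far",(319,445),.102),("railR",(190,324),.114),("railF",(346,326),.114),("barR",(220,148),.109),("barL",(322,148),.109)]: print("w1",n,onz(w1,A(*a),z).round(4))
S=lambda x,y:(300+x/3.43,235+y/3.43)
print("grip",tri([(w1,A(90,60)),(s,S(367,52))]))
E
```

```text
coarse robot [0.5332 0.0029 0.1056] 0.0001
coarse far [ 5.937e-01 -3.000e-04  1.052e-01] 0.0001
rail robot [0.5228 0.078  0.1113] 0.0001
rail far [0.6103 0.0729 0.1136] 0.0002
slotR outer [0.5433 0.0312 0.1025] 0.0002
slotL outer [0.587  0.0289 0.1021] 0.0006
slot in R [0.5496 0.131  0.1063] 0.0001
slot in L [0.5901 0.129  0.1063] 0.0004
fineR [0.549  0.1613 0.1046] 0.0
fineL [0.5982 0.1587 0.105 ] 0.0015
w2 coarse robot [0.5331 0.0023 0.102 ]
w2 coarse far [ 0.594  -0.0009  0.102 ]
w2 rail robot [0.523  0.0779 0.114 ]
w2 rail far [0.6105 0.0729 0.114 ]
w2 fineR [0.5489 0.1619 0.102 ]
w2 fineL [0.5969 0.1594 0.102 ]
w2 slotRo [0.5431 0.0312 0.102 ]
w2 slotLo [0.5865 0.0289 0.102 ]
w2 slotRi [0.5496 0.1317 0.102 ]
w2 slotLi [0.59   0.1296 0.102 ]
w2 lipR [0.5397 0.0841 0.114 ]
w2 lipL [0.5963 0.0811 0.114 ]
w1 coarse robot [0.5328 0.0015 0.102 ]
w1 coarse far [ 0.5938 -0.0016  0.102 ]
w1 railR [0.5232 0.0786 0.114 ]
w1 railF [0.61  0.073 0.114]
w1 barR [0.5456 0.1719 0.109 ]
w1 barL [0.5997 0.1691 0.109 ]
grip (array([0.49653349, 0.21122602, 0.19649842]), np.float64(0.0025694779329352192))
```

Two views put the insert's top at 0.102–0.105 and the rail tops at 0.111–0.114, which agrees with the text. The slicer heads about 86.8°, the insert is 8–9 mm short of the stop, and the lever is near −0.28, so in the second notch. Next I'll move to the pre-grasp and measure where the fingertips are at 70 mm opening.

```bash
cat >> h.py <<'E'
H=np.radians(86.8);XS=np.array([np.cos(H),np.sin(H),0]);YS=np.array([-np.sin(H),np.cos(H),0]);O=np.array([.5718,.1693,0])
def sl(x,y,z): return O+x*XS+y*YS+np.array([0,0,z])
HS=H-np.pi/2   # hand heading across the slot
E
python3 - <<'E'
from h import *
hand.move_gripper(.070,60)
bot.reach(sl(-.142,-.0005,.16),down(HS)); c=snap("wrist","w3");o=get_obs();print(o["time_s"],o["position"],sl(-.142,-.0005,.16),o["gripper_width"],o["wrist_force"])
E
```

```text
4.6 [0.56589459 0.02742435 0.16176976] [0.56437257 0.0274935  0.16      ] 0.06968890138829538 [-0.03156591 -0.06480898  0.8430948 ]
```

View pics/w3.png

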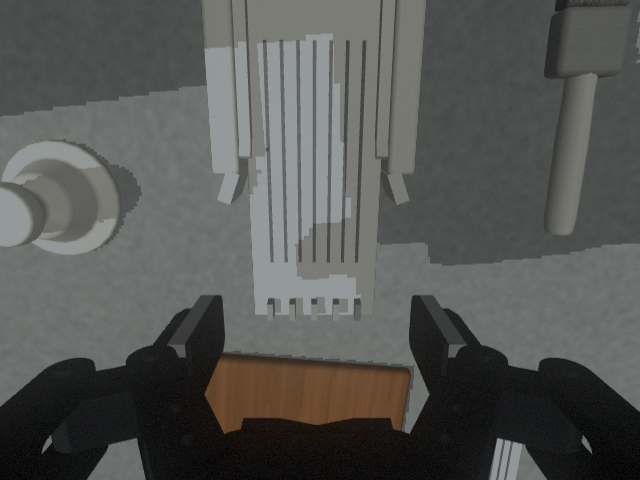

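Wrist view 3 shows the fingertips' inner corners at (222,296) and (411,296). That puts the tips about 8 mm ahead of the TCP at 70 mm opening, so about 10 mm at 62 mm. The insert, columns 252–378, is centred between the fingers. I'll grip it and pull it out.

```bash
python3 - <<'E'
from h import *
def st(n): o=get_obs();print(n,round(o["time_s"],2),o["position"].round(4),round(o["gripper_width"],4),np.round(o["grip_force"],1),o["wrist_force"].round(2))
st("pre")
bot.servo_line(sl(-.142,-.0005,.100),velocity=.1);st("down")
hand.move_gripper(.055,60);st("grip")
bot.servo_line(sl(-.172,-.0005,.100),velocity=.06);st("pull")
bot.servo_line(sl(-.272,-.0005,.101),velocity=.12);st("out")
snap("wrist","w4");snap("scene","s4");st("")
E
```

```text
pre 4.6 [0.5659 0.0274 0.1618] 0.0697 0.0 [-0.03 -0.06  0.84]
down 5.35 [0.5648 0.0275 0.1005] 0.0701 0.0 [ 0.42  0.27 -0.22]
grip 5.58 [0.5651 0.0275 0.1011] 0.0603 63.6 [-0.36 -0.21  4.31]
pull 6.23 [ 0.5626 -0.0028  0.0999] 0.0602 64.5 [ 0.5  -0.46  0.17]
out 7.22 [ 0.557  -0.1019  0.1009] 0.06 64.7 [ 0.27 -0.21 -0.2 ]
 7.32 [ 0.5571 -0.1016  0.101 ] 0.0604 64.7 [-0.24 -0.68 -1.  ]
```

```bash
cat >> h.py <<'E'
def st(n): o=get_obs();print(n,round(o["time_s"],2),o["position"].round(4),round(o["gripper_width"],4),np.round(o["grip_force"],1),o["wrist_force"].round(2))
C=np.array([.531,-.214,0])
E
python3 - <<'E'
from h import *
a=np.radians(93);d=np.array([np.cos(a),np.sin(a),0]);p=C+.0534*d;z=lambda h:p*[1,1,0]+[0,0,h]
bot.servo_line(sl(-.272,-.0005,.16),velocity=.2)
bot.reach(z(.13),down(a+np.pi/2));st("flip");print(get_obs()["joint_pos"].round(2))
bot.servo_line(z(.030),velocity=.15);bot.dwell(.1);st("low")
for h in (.028,.0265,.025):
    bot.servo_line(z(h),velocity=.03);bot.dwell(.05);st(h)
    if get_obs()["wrist_force"][2]>4: break
hand.move_gripper(.072);st("rel")
bot.servo_line(z(.15),velocity=.25)
c=snap("wrist","w5");snap("top","t5");st("up")
E
```

```text
flip 10.23 [ 0.5282 -0.1606  0.1299] 0.0602 64.8 [-0.39 -0.38 -0.94]
[-0.3   0.39  1.89  0.    0.87  2.79]
low 11.15 [ 0.529  -0.1609  0.0311] 0.0603 64.8 [ 0.48 -0.19 -1.29]
0.028 11.45 [ 0.5283 -0.1607  0.0283] 0.0606 64.8 [-0.56  0.7  -1.34]
0.0265 11.75 [ 0.5281 -0.1607  0.0264] 0.0604 64.8 [-0.29  0.11 -1.68]
0.025 12.05 [ 0.5281 -0.1607  0.0249] 0.0604 64.8 [ 0.77  0.15 -0.54]
rel 12.32 [ 0.5283 -0.1607  0.0251] 0.0723 0.0 [ 0.38 -0.39 -0.17]
up 13.07 [ 0.5271 -0.1603  0.1484] 0.0719 0.0 [0.06 0.21 0.24]
```

View pics/w5.png

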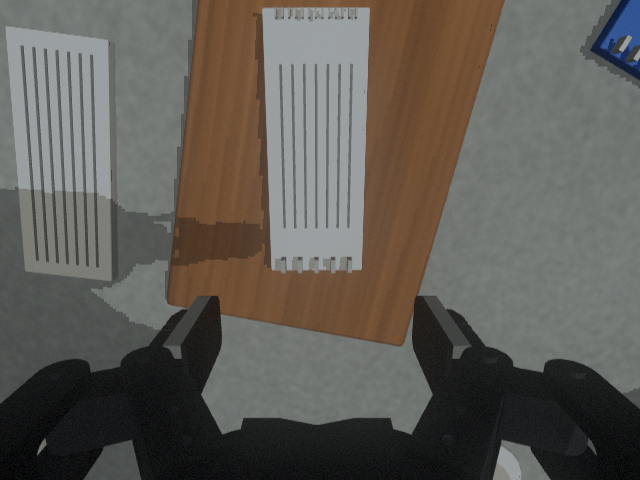

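Wrist view 5 shows the insert flat on the board. The coarse corners are at (272,270) and (361,270), the fine corners at (264,8) and (369,8). I'll cast these onto the plate's top and regrip near the fine end.

```bash
python3 - <<'E'
from h import *
c=load("w5");P=[onz(c,u,.022) for u in [(272,270),(361,270),(264,8),(369,8)]]
co=(P[0]+P[1])/2;fi=(P[2]+P[3])/2;d=(co-fi)/np.linalg.norm(co-fi);a=np.arctan2(d[1],d[0])
print("len",np.linalg.norm(co-fi),"wid",np.linalg.norm(P[0]-P[1]),np.linalg.norm(P[2]-P[3]),co,fi,np.degrees(a))
m=(co+fi)/2;p=m-d*(.080-.026);print(p,kinematics.solve_ik(p*[1,1,0]+[0,0,.1],down(a-np.pi/2)))
np.save("lay.npy",np.r_[p,a])
z=lambda h:p*[1,1,0]+[0,0,h]
bot.reach(z(.15),down(a-np.pi/2));bot.dwell(.1);st("over")
snap("wrist","w6")
bot.servo_line(z(.035),velocity=.15)
for h in (.028,.0245):
    bot.servo_line(z(h),velocity=.03);bot.dwell(.05);st(h)
    if get_obs()["wrist_force"][2]>5: break
hand.move_gripper(.055,60);st("grip")
bot.servo_line(z(.15),velocity=.15);bot.dwell(.1);st("lift")
bot.reach(sl(-.275,0,.14),down(HS)) ;bot.dwell(.1);st("pre")
snap("wrist","w7");snap("scene","s7");print(get_obs()["joint_pos"].round(2))
E
```

```text
len 0.15994556078055575 wid 0.060887330030156714 0.06027050939412042 [ 0.52627018 -0.13584027  0.022     ] [ 0.53464774 -0.29556628  0.022     ] 93.00238558945279
[ 0.53328735 -0.26962915  0.022     ] [-4.70626321e-01  4.85946776e-01  1.80700915e+00 -4.44089210e-16
  8.48636725e-01 -5.23027834e-01]
over 15.96 [ 0.5333 -0.2696  0.15  ] 0.0714 0.0 [-0.11 -0.58  0.24]
0.028 17.36 [ 0.5333 -0.2696  0.0281] 0.0722 0.0 [-0.18 -0.01  0.  ]
0.0245 17.68 [ 0.5332 -0.2696  0.0244] 0.0721 0.0 [-0.16  0.77 -0.2 ]
grip 17.93 [ 0.5334 -0.2697  0.025 ] 0.0602 65.1 [-1.6   0.87  5.01]
lift 19.02 [ 0.5326 -0.2693  0.1488] 0.0599 64.7 [ 0.04 -0.32 -0.29]
pre 19.82 [ 0.5565 -0.1063  0.1399] 0.06 64.7 [ 0.46 -0.69 -1.62]
[-0.19  0.39  1.85 -0.    0.9  -0.13]
```

View pics/w7.png

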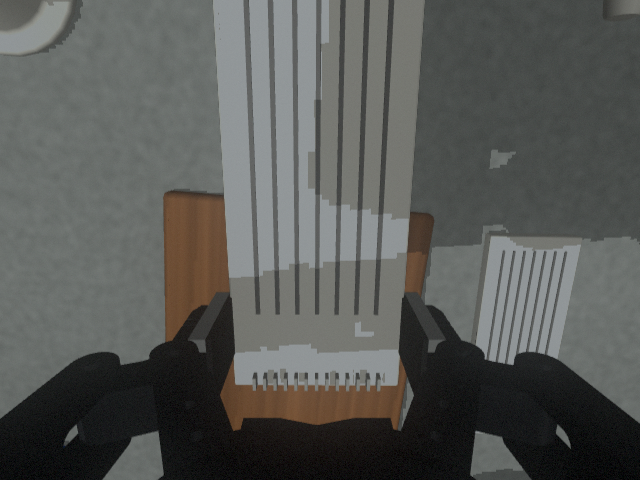

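Wrist view 7 shows the insert held squarely. The fine end, columns 235–399 at row 383, is in the hand, and the plate is level to within about 2 mm. I'll do a force-guarded insertion.

```bash
cat >> h.py <<'E'
def fx(): return -float(get_obs()["wrist_force"]@XS)
E
python3 - <<'E'
from h import *
Z=.1065
bot.servo_line(sl(-.275,0,Z),velocity=.1);bot.dwell(.1);st("low")
x=-.275
while x<-.1305:
    x+= .015 if x<-.155 else .003
    bot.servo_line(sl(x,0,Z),velocity=.05);f=get_obs()["wrist_force"];print(round(x,4),round(get_obs()["time_s"],2),round(fx(),1),round(float(f@YS),1),round(f[2],1))
    if fx()>9 or abs(f[2])>12: break
snap("wrist","w8");snap("top","t8");snap("scene","s8");st("")
E
```

```text
low 20.51 [ 0.5568 -0.1055  0.107 ] 0.06 64.7 [ 0.33 -0.57 -0.37]
-0.26 20.96 0.5 -0.2 -0.7
-0.245 21.41 -0.0 0.8 -0.6
-0.23 21.86 0.5 0.1 -0.8
-0.215 22.31 0.4 0.6 -1.3
-0.2 22.76 0.3 0.5 -0.1
-0.185 23.21 0.4 -0.2 0.0
-0.17 23.66 0.6 0.9 -1.6
-0.155 24.11 -0.4 0.3 -0.1
-0.152 24.36 -0.4 -0.5 -0.8
-0.149 24.61 0.1 0.1 -0.5
-0.146 24.86 -0.2 1.1 -1.1
-0.143 25.11 -0.2 0.5 -1.1
-0.14 25.36 -0.4 0.1 -1.2
-0.137 25.61 -0.4 -0.2 -0.7
-0.134 25.86 0.1 -0.1 -0.7
-0.131 26.11 11.3 -1.0 -0.8
 26.26 [0.5644 0.0368 0.1064] 0.0598 64.8 [  0.6  -11.07  -0.57]
```

```bash
python3 - <<'E'
from h import *
bot.servo_line(sl(-.1325,0,.105),velocity=.05)
hand.move_gripper(.074);st("rel")
bot.servo_line(sl(-.1325,0,.16),velocity=.2)
hand.move_gripper(.02)
bot.servo_line(sl(-.205,0,.16),velocity=.2)
bot.servo_line(sl(-.205,0,.108),velocity=.15)
x=-.205
bot.servo_line(sl(-.18,0,.108),velocity=.08);x=-.18
while x<-.163 and fx()<8:
    x+=.002;bot.servo_line(sl(x,0,.108),velocity=.04);print(round(x,3),round(fx(),1))
st("pushed")
bot.servo_line(sl(-.2,0,.108),velocity=.15)
bot.servo_line(sl(-.2,0,.25),velocity=.25)
bot.reach(sl(-.13,.04,.36),down(HS))
c=snap("wrist","w9");st("")
cv2.imwrite("pics/w9c.png",cv2.resize(c["frame"][0:300,120:520,::-1],(800,600),interpolation=cv2.INTER_CUBIC))
E
```

```text
rel 26.8 [0.5644 0.0374 0.1051] 0.0737 0.0 [ 0.57 -0.07 -0.18]
-0.178 0.2
-0.176 0.6
-0.174 0.6
-0.172 0.0
-0.17 -0.4
-0.168 6.9
-0.166 18.0
pushed 31.0 [0.5626 0.0007 0.1081] 0.0202 9.2 [  1.03 -18.13  -0.75]
 32.75 [0.524  0.0414 0.3579] 0.0201 0.0 [ 0.99 -0.35 -0.24]
```

View pics/w9c.png

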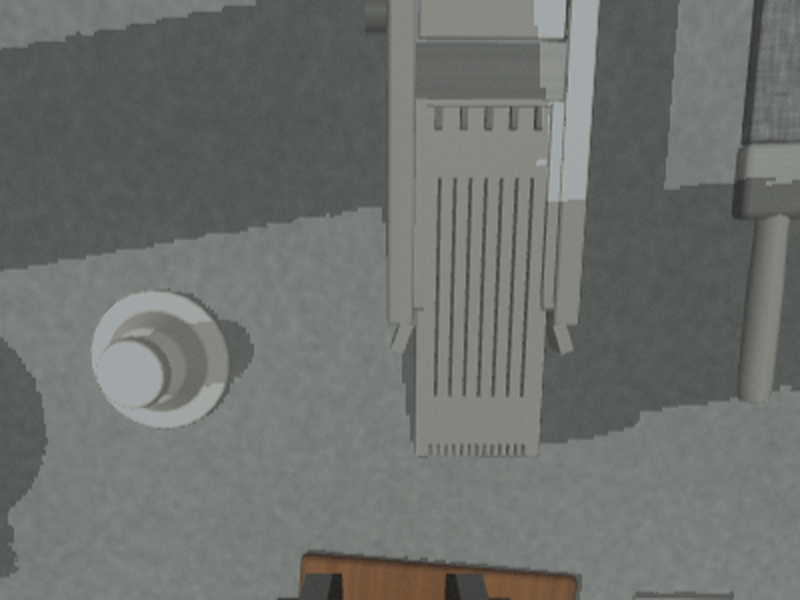

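Wrist crop 9 shows the five coarse teeth against the blade bar at crop (488,118) and the fine end outside at (478,450). The push ended in firm contact. Now the lever: grip it from above along slicer x and swing it on its arc to +0.3.

```bash
python3 - <<'E'
from h import *
w1=load("w1");w9=load("w9")
print("outer end x_s",(onz(w9,(120+478/2,456/2),.102)-O)@XS)
g=onz(w1,(190+90/2,50+60/2),.2003);r=g-O;print("grip w1 xs,ys",r@XS,r@YS)
ax=.065;yy=.5*(.083+r@YS)
G=lambda t,dz=.003: sl(ax+.105*np.sin(t),yy,.100+.105*np.cos(t)+dz)
q=down(H)
hand.move_gripper(.05,30)
bot.reach(G(-.29,.08),q);bot.dwell(.1);st("over")
bot.servo_line(G(-.29),velocity=.1);st("down")
hand.move_gripper(.01,30);st("grip")
for t in np.arange(-.2,.301,.1): bot.servo_line(G(t),velocity=.05)
bot.dwell(.1);st("at")
hand.move_gripper(.05);st("rel")
bot.servo_line(G(.3,.09),velocity=.15)
bot.reach(sl(-.05,.03,.40),down(HS))
c=snap("wrist","w10");snap("scene","s10");snap("top","t10");st("")
a=c["frame"][0:240,140:440,::-1];b=load("s10")["frame"][235:345,300:485,::-1]
cv2.imwrite("pics/f.png",np.hstack([cv2.resize(a,(400,320)),cv2.resize(b,(400,320),interpolation=cv2.INTER_CUBIC)]))
E
```

```text
outer end x_s -0.15989880414172408
grip w1 xs,ys 0.03498524726821246 0.07547945309777543
over 34.39 [0.495  0.2082 0.281 ] 0.05 0.0 [-0.63 -0.02 -0.62]
down 35.31 [0.495  0.2088 0.2042] 0.0503 0.0 [ 1.01 -0.28 -0.32]
grip 35.7 [0.495  0.209  0.2043] 0.0168 29.3 [-1.62  2.    4.37]
at 37.93 [0.4982 0.2701 0.2033] 0.0171 30.8 [3.3  2.61 0.22]
rel 38.35 [0.4977 0.2693 0.2032] 0.0504 0.0 [-0.11  0.1   0.15]
 40.42 [0.5388 0.1215 0.3993] 0.0503 0.0 [-0.33  0.08  0.2 ]
```

View pics/f.png

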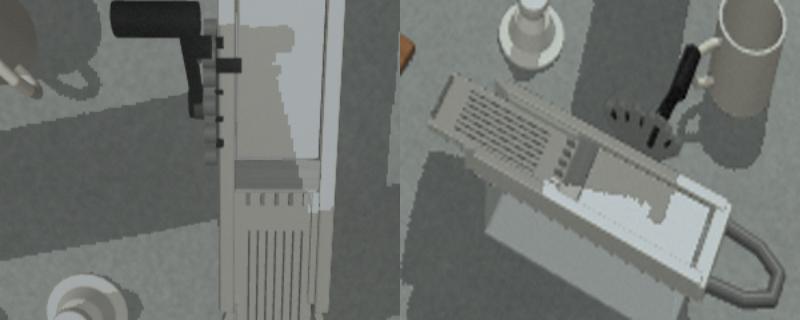

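```bash
python3 - <<'E'
from h import *
c=load("w10");u=(140+156/1.333,19/1.333)
r=onz(c,u,.2003)-O;print("xs",r@XS,"ys",r@YS)
p,e=tri([(c,u),(load("s10"),(300+287*.4625,235+66*.34375))]);r=p-O;print(r@XS,r@YS,p[2],e,np.arctan2(r@XS-.065,p[2]-.1))
E
```

```text
xs 0.09752538468756235 ys 0.0748339561516043
0.09944661361892601 0.0760301059185907 0.20523903110346747 0.003505218694849875 0.31632688658993374
```

The final view shows the lever arm pointing at the broad mark at (230,65), with its grip at (155,18). Its measured angle is about 0.31, so it is in the fourth notch. The insert is home.

```bash
python3 -c "
from workcell import hand_in
print(hand_in())"
```

```text
the job is handed in; nothing more can be done
None
```

The job is handed in: the insert is fully home with its coarse teeth towards the blade, same face up, and the lever is in the broad-marked notch; it took about 40 s, and the arm touched nothing else that I saw.

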